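# Find the push-button that still snaps, fit it to the winder and start it

## Robot

A 7-joint arm with a two-finger parallel gripper is mounted at the origin on the work surface. World frame = base frame: x ahead of the robot, y to its left, z up, the work surface at z = 0. Lengths are in mm, angles in rad, forces in N, time in s.
With the tool pointing down it reaches from about 400 to 900 mm from the base axis. Payload 5.6 kg.
Tool frame: the origin (TCP) lies midway between the tips of the shut fingers; the grasp point (between the pads) lies 19 mm behind it; x points along the fingers, y is the direction in which the jaws open and shut, and the axes are right-handed (so a half turn about x gives the same grasp; the last joint's range is limited). The gripper opens to 92 mm and grips with 3 to 60 N. Pads are 20 mm wide; open, the fingers measure 128 mm over their backs; the gripper's body (75 mm by 189 mm) begins 69 mm behind the grasp point.
Start: joints at [-1.161, 0.468, -0.012, 1.603, 0.006, 1.071, -0.056], TCP at [284.405, 584.485, 214.592] pointing down, gripper open.
Joint ranges: [-2.53, 2.53], [-0.31, 2.02], [-1.57, 1.55], [0.28, 2.44], [-1.29, 4.43], [0.15, 1.84], [-2.92, 2.92]. Speed limits (rad/s): [2.57, 2.57, 3.14, 3.14, 3.14, 3.14, 3.14].

## Interface

Orientations are given as a rotation vector (axis times angle).
In Python, from cell import robot, grip, kin, viewer gives the robot as it stands. Calls block until the motion is done:
- robot.movep(position, orientation): joint-space move of the TCP to a pose.
- robot.servo_line(position, feed=150, rotation=None): straight line of the TCP; rotation=None keeps the orientation; feed is the mean speed in mm/s.
- robot.goto_joints(angles): joint-space move.
- grip(opening, newtons=None): opening from 0.0 (shut) to 1.0 (fully open); newtons is the grip in N (None keeps the last); returns when the fingers have stopped.
- robot.hold(seconds).
- kin.ik(position, orientation): joint angles nearest the present ones, or None.
- robot.observe(): the state.
- viewer.read_camera(name): name is "side" or "top"; returns the picture (400x640x3 uint8, red, green, blue); there is no depth.
- viewer.camera_info(name): a dict with "camera_matrix" (3x3 intrinsics, pixels), "R" (3x3) and "t" (3): a world point X has camera coordinates R X + t. Camera axes: x right, y down, z forward; pixel columns grow to the right and rows downward; lengths in mm; the calibration is good to about 2 mm. A picture is of the moment at which its call begins. camera_info takes no time and is no camera call.
A pose or a line that the arm cannot do raises robot.IKError and nothing moves.
- robot.job_done(): hands the job in, once; it reports no verdict.
Trained networks look in the newest picture that a camera, given by its name, has taken for a name from the list of things; names that differ only in an ending like _2 or _b are one class to them, and where a whole thing is asked for, a point or a joint stands for the part that bears it (a point fixed in the world has none). Each returns a list of dicts, best first, with "confidence" (0 to 1); they miss things now and then, are a little off and sometimes report something else, mostly with a low value. They report only what shows in the picture. A call takes as long as a camera call. They do not tell look-alikes from the thing itself.
- viewer.silhouettes(name, camera): "mask" (400x640 bool, what is visible of it).
- viewer.pinpoint(name, camera): "at" ([x, y, z] in mm, in the coordinates of the camera as it stood for that picture, good to about 4 mm: a listed point, or the origin of a listed thing).
The state is a dict: "t": time; "joints": joint angles; "joint_velocities": joint speeds; "joint_torque": joint torques, N m; "tcp_pos": TCP position; "tcp_rot": TCP orientation; "contact_force": force on the tool from outside, world axes, zero at the start; "wrist_torque": the same for the moment, N m; "grip_width": opening from 0.0 (shut) to 1.0 (fully open).
Only numpy, scipy, OpenCV 4.12 (cv2) and the standard library are available. Lean on these libraries where they do the work, as an engineer would, in place of code of your own. Each camera call takes 0.05 s, during which the arm holds its last target. There are 200 camera calls.

## Task

The twine winder has lost its start button. Of the three spare wireless push-button stations on the bench only one still breaks over with a snap: find it by feel, pressing the buttons slowly and never with more than 20 N; those that stay soft all the way down are worn out and stay standing where they are. Lower the sound station into the empty cradle of the winder's control bracket, flat on its floor, let go, then press its button slowly down past the snap to start the winder, and disturb nothing else.

Things in the scene. Friction and masses are not known exactly. Their poses are not given: they have to be found in the camera images.
- station_a: Self-powered wireless push-button station, loose on the bench: upright grey plastic case with a black foot, 68 mm along its x, 44 mm along its y, 42 mm high, 0.16 kg, with one round black push button in a metal collar on top. The three stations look exactly alike. Origin: centre of the underside, z up.
- station_b: Self-powered wireless push-button station, loose on the bench: upright grey plastic case with a black foot, 68 mm along its x, 44 mm along its y, 42 mm high, 0.16 kg, with one round black push button in a metal collar on top. The three stations look exactly alike. Origin: centre of the underside, z up.
- station_c: Self-powered wireless push-button station, loose on the bench: upright grey plastic case with a black foot, 68 mm along its x, 44 mm along its y, 42 mm high, 0.16 kg, with one round black push button in a metal collar on top. The three stations look exactly alike. Origin: centre of the underside, z up.
- cap_a: Round black push button on station_a, 28 mm across. Origin: centre of its top face, 55 mm above the case's underside when released; it goes straight down 6 mm to its stop, its rubber top giving 1 mm more per 10 N, and springs back; it breaks above 20 N. Sound: resistance climbs to 8.5 N in 3 mm, then breaks over and falls to 1 or 2 N at the stop. Worn out: only climbs, to 3 to 8 N at the stop.
- cap_b: Round black push button on station_b, 28 mm across. Origin: centre of its top face, 55 mm above the case's underside when released; it goes straight down 6 mm to its stop, its rubber top giving 1 mm more per 10 N, and springs back; it breaks above 20 N. Sound: resistance climbs to 8.5 N in 3 mm, then breaks over and falls to 1 or 2 N at the stop. Worn out: only climbs, to 3 to 8 N at the stop.
- cap_c: Round black push button on station_c, 28 mm across. Origin: centre of its top face, 55 mm above the case's underside when released; it goes straight down 6 mm to its stop, its rubber top giving 1 mm more per 10 N, and springs back; it breaks above 20 N. Sound: resistance climbs to 8.5 N in 3 mm, then breaks over and falls to 1 or 2 N at the stop. Worn out: only climbs, to 3 to 8 N at the stop.
- bracket: The winder's control bracket, screwed down: grey steel plate 205 mm along its x (55 mm before to 150 mm beyond the origin), 80 mm wide, 8 mm thick. Origin: on the bench under the middle of the empty cradle at its near end, x along the plate. 105 mm along +x stands a yellow stop station, 64 mm square, with a red mushroom button up to 81 mm above the bench.
- cradle (a point): Middle of the empty cradle's floor, 8 mm above the bench, axes as the bracket's. Four steel corner angles (legs 13 mm) leave 72 mm along x by 48 mm along y for a station lying along x, either way round (2 mm play a side). They stand 14 mm above the floor, with flared lips to 20 mm; the sides are open between them (54 mm along x, 30 mm along y) for fingers.
- scissors: Scissors with orange handles, 185 mm long, lying flat on the bench. Bystander.
- screwdriver: Screwdriver with a yellow handle, 190 mm long, lying on the bench. Bystander.
- tape_measure: Yellow tape measure, 72 x 34 x 66 mm high. Bystander.
- screw_jar: Amber glass jar with a metal cap, 64 mm across, 85 mm high. Bystander.
- bobbin: Wooden bobbin standing on end, 52 mm across, 58 mm high. Bystander.
Things that resemble listed ones, but are neither listed nor needed, are in the scene too. Leave any blue look-alike of the station_b alone.

How it is judged (in metres and radians):
On the way, in this order (a step that is already met when the one before it is completed fails the run):
1. a station is lowered between the cradle's corners, still held in the fingers (((horizontal distance between station_a and cradle below 0.006 m and z of station_a in the frame of cradle below 0.012 m and contact force between the fingers and station_a above 1 N) or (horizontal distance between station_b and cradle below 0.006 m and z of station_b in the frame of cradle below 0.012 m and contact force between the fingers and station_b above 1 N) or (horizontal distance between station_c and cradle below 0.006 m and z of station_c in the frame of cradle below 0.012 m and contact force between the fingers and station_c above 1 N))).
2. in the cradle, its button's resistance builds up as only a sound one's does: over 6.5 N at 1 to 3.8 mm down (((horizontal distance between station_a and cradle below 0.005 m and z of station_a in the frame of cradle below 0.0025 m and angle between station_a's own z axis and vertical below 0.06 rad and angle between the x axis of station_a and the x axis of bracket, either way round below 0.12 rad and z of cap_a in the frame of station_a between 0.0512 and 0.054 m and contact force between anything else and cap_a above 6.5 N) or (horizontal distance between station_b and cradle below 0.005 m and z of station_b in the frame of cradle below 0.0025 m and angle between station_b's own z axis and vertical below 0.06 rad and angle between the x axis of station_b and the x axis of bracket, either way round below 0.12 rad and z of cap_b in the frame of station_b between 0.0512 and 0.054 m and contact force between anything else and cap_b above 6.5 N) or (horizontal distance between station_c and cradle below 0.005 m and z of station_c in the frame of cradle below 0.0025 m and angle between station_c's own z axis and vertical below 0.06 rad and angle between the x axis of station_c and the x axis of bracket, either way round below 0.12 rad and z of cap_c in the frame of station_c between 0.0512 and 0.054 m and contact force between anything else and cap_c above 6.5 N))), for 0.05 s.
3. that button is pressed on past the breakover, 4 mm or more down (((horizontal distance between station_a and cradle below 0.005 m and z of station_a in the frame of cradle below 0.0025 m and angle between station_a's own z axis and vertical below 0.06 rad and angle between the x axis of station_a and the x axis of bracket, either way round below 0.12 rad and z of cap_a in the frame of station_a below 0.051 m and contact force between anything else and cap_a above 0.3 N) or (horizontal distance between station_b and cradle below 0.005 m and z of station_b in the frame of cradle below 0.0025 m and angle between station_b's own z axis and vertical below 0.06 rad and angle between the x axis of station_b and the x axis of bracket, either way round below 0.12 rad and z of cap_b in the frame of station_b below 0.051 m and contact force between anything else and cap_b above 0.3 N) or (horizontal distance between station_c and cradle below 0.005 m and z of station_c in the frame of cradle below 0.0025 m and angle between station_c's own z axis and vertical below 0.06 rad and angle between the x axis of station_c and the x axis of bracket, either way round below 0.12 rad and z of cap_c in the frame of station_c below 0.051 m and contact force between anything else and cap_c above 0.3 N))), for 0.03 s.
At the end, for the whole second after the job is handed in: The sound station stands at rest in the cradle, its button up: within 5 mm of its middle, at most 2.5 mm above its floor, upright within 0.06 rad, long side along the cradle within 0.12 rad either way round. The two soft stations stand upright within 30 mm of their starts (((horizontal distance between station_a and cradle below 0.005 m and z of station_a in the frame of cradle below 0.0025 m and angle between station_a's own z axis and vertical below 0.06 rad and angle between the x axis of station_a and the x axis of bracket, either way round below 0.12 rad and linear speed of station_a below 0.01 m/s and z of cap_a in the frame of station_a above 0.054 m and distance of each of station_b, station_c from where it was at the start of the episode below 0.03 m and angle between each of station_b, station_c's own z axis and vertical below 0.1 rad) or (horizontal distance between station_b and cradle below 0.005 m and z of station_b in the frame of cradle below 0.0025 m and angle between station_b's own z axis and vertical below 0.06 rad and angle between the x axis of station_b and the x axis of bracket, either way round below 0.12 rad and linear speed of station_b below 0.01 m/s and z of cap_b in the frame of station_b above 0.054 m and distance of each of station_a, station_c from where it was at the start of the episode below 0.03 m and angle between each of station_a, station_c's own z axis and vertical below 0.1 rad) or (horizontal distance between station_c and cradle below 0.005 m and z of station_c in the frame of cradle below 0.0025 m and angle between station_c's own z axis and vertical below 0.06 rad and angle between the x axis of station_c and the x axis of bracket, either way round below 0.12 rad and linear speed of station_c below 0.01 m/s and z of cap_c in the frame of station_c above 0.054 m and distance of each of station_a, station_b from where it was at the start of the episode below 0.03 m and angle between each of station_a, station_b's own z axis and vertical below 0.1 rad))); the robot touches nothing.
It fails at once if a station's button is pressed with more than 20 N (contact force between anything else and cap_a above 20 N or contact force between anything else and cap_b above 20 N or contact force between anything else and cap_c above 20 N).
It fails at once if a bystander is pushed more than 40 mm from its place (distance of any of scissors, screwdriver, tape_measure, screw_jar, bobbin from where it was at the start of the episode above 0.04 m).
It also fails if it takes over 72 s, if anything falls off the work surface, if the arm or the gripper's body presses on something with over 40 N, if the wrist force passes 120 N, or if a joint passes its speed limit or range.

## Working session

There is one attempt and no reset: what is moved stays moved. The work goes in short steps, each a Python script; the robot and the scene stay as the last script left them, time stands still between calls to the robot, and variables do not carry over. Pictures are saved under pics/ and viewed, about 8 in all and at most 12, crops included, and the job is handed in when it is done.

```bash
mkdir -p pics; ls; cat > h.py <<'E'
import numpy as np, cv2
from cell import robot, grip, kin, viewer
def cam(n):
    c=viewer.camera_info(n); return np.array(c["camera_matrix"]),np.array(c["R"]),np.array(c["t"]).ravel()
def c2w(p,n):
    K,R,t=cam(n); return R.T@(np.array(p)-t)
def proj(X,n):
    K,R,t=cam(n); q=K@(R@np.array(X,float)+t); return q[:2]/q[2]
def unproj(uv,z,n):
    K,R,t=cam(n); d=R.T@np.linalg.solve(K,[uv[0],uv[1],1]); c=-R.T@t; return c+d*(z-c[2])/d[2]
def save(im,f): cv2.imwrite('pics/'+f,cv2.cvtColor(im,cv2.COLOR_RGB2BGR))
E
python3 - <<'E'
from h import *
for n in ("top","side"):
    save(viewer.read_camera(n),n+'0.png')
    K,R,t=cam(n); print(n,K[0,0],(-R.T@t).round(),R[2].round(2))
    for o in ("station_a","cap_a","bracket","cradle","scissors","screwdriver","tape_measure","screw_jar","bobbin"):
        for d in viewer.pinpoint(o,n): 
            w=c2w(d["at"],n); print(o,round(d["confidence"],2),w.round(1),proj(w,n).round())
o=robot.observe();print(o)
E
```

```text
pics
top 450.4765314899913 [ 346.  -62. 1397.] [ 0.15 -0.01 -0.99]
station_a 0.93 [ 5.050e+02 -3.548e+02  3.000e-01] [403. 216.]
station_a 0.84 [487.4 144.6   1.1] [243. 218.]
station_a 0.82 [ 377.9 -349.3   -1.9] [402. 257.]
station_a 0.78 [ 473.8 -236.4   -2.3] [365. 225.]
station_a 0.73 [ 558.7 -110.    -4.5] [325. 198.]
station_a 0.66 [ 464.4 -493.5   -3. ] [447. 230.]
cap_a 0.65 [ 473.8 -235.2   57. ] [367. 223.]
cap_a 0.63 [ 551.8 -108.7   53.9] [325. 197.]
cap_a 0.46 [ 380.4 -350.5   54.8] [406. 256.]
cap_a 0.45 [486.  144.8  53.5] [240. 217.]
cap_a 0.15 [486.4 143.    3. ] [243. 219.]
bracket 0.64 [ 755.6 -189.6    1. ] [351. 137.]
bracket 0.56 [537.  341.7   2.3] [180. 201.]
cradle 0.66 [539.9 342.3   4.4] [180. 200.]
scissors 0.88 [ 652.4 -333.9   -1.7] [396. 170.]
screwdriver 0.65 [ 359.5 -105.3   -2.5] [323. 261.]
tape_measure 0.6 [688.3 118.8  -2.5] [254. 156.]
tape_measure 0.31 [541.3 344.9   5.7] [179. 200.]
screw_jar 0.98 [ 753.6 -190.3   -0.8] [351. 138.]
bobbin 0.74 [359.1 177.9  -3.7] [230. 260.]
side 414.81400290920124 [ -99. -921.  774.] [ 0.5   0.68 -0.54]
stati
[... 986 characters left out ...]
233. 210.]
{'t': 1.0, 'joints': array([-1.16098467,  0.46749665, -0.01158717,  1.60266411,  0.00597724,
        1.07141321, -0.05630245]), 'joint_velocities': array([ 0.00106102,  0.00181155,  0.00133582,  0.00029023, -0.00112939,
       -0.00079083,  0.00129219]), 'joint_torque': array([-3.79195772e-04, -5.20415568e+01, -1.26739789e-02, -2.44061208e+01,
       -5.66853723e-02,  1.12716935e-02,  1.90093863e-05]), 'tcp_pos': array([284.42178424, 584.49454877, 214.60940853]), 'tcp_rot': array([ 0.35519821,  1.54142646, -0.35512228]), 'contact_force': array([-0.00527027,  0.17472294, -0.78560901]), 'wrist_torque': array([ 0.06431442,  0.01929915, -0.04955635]), 'grip_width': 0.9998686256765691}
```

```bash
python3 - <<'E'
import cv2,numpy as np
a=cv2.imread('pics/top0.png')[110:290,150:490]
cv2.imwrite('pics/top0c.png',cv2.resize(a,(800,424),interpolation=cv2.INTER_CUBIC))
a=cv2.imread('pics/side0.png')[140:350,220:480]
cv2.imwrite('pics/side0c.png',cv2.resize(a,(743,600),interpolation=cv2.INTER_CUBIC))
E
```

```text
(no output)
```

View pics/top0c.png

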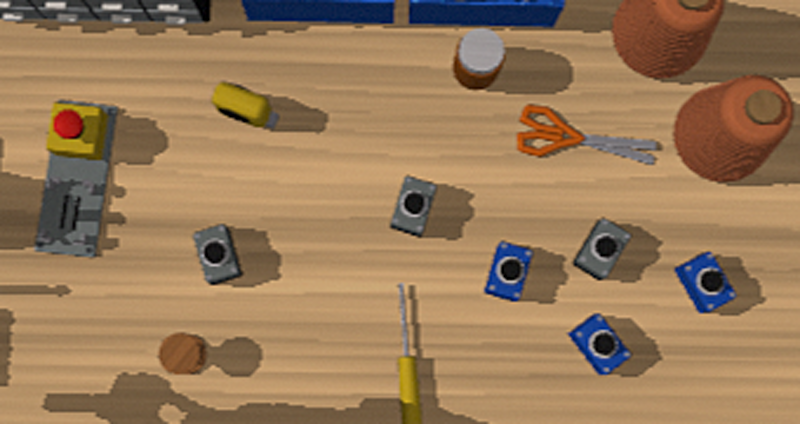

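View pics/side0c.png

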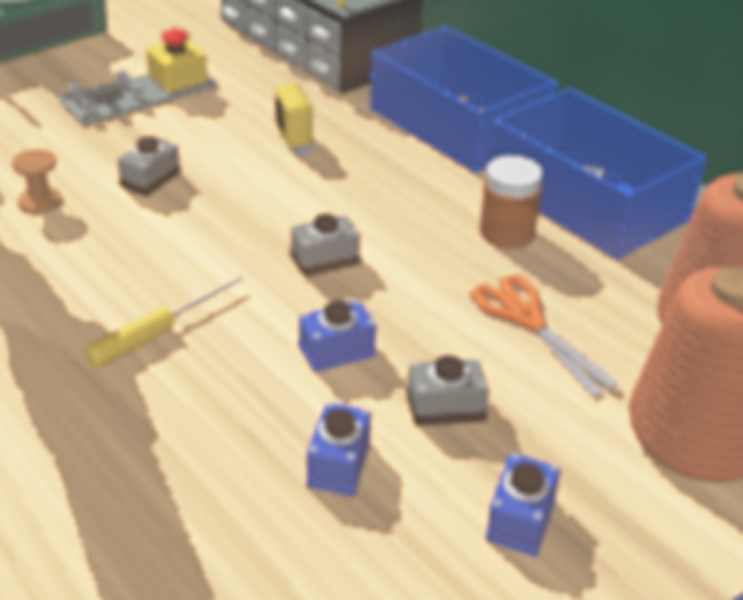

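Grey stations in the top crop sit at (215,252), (413,205) and (603,248), i.e. full-picture (241,217), (325,197) and (406,215). These three fit (grey case, black foot). The blue ones at crop (511,270), (600,343), (705,281) are look-alikes. The bracket runs from crop (70,250) to the yellow stop at (75,125). Next I fit poses from the masks.

```bash
cat >> h.py <<'E'
from scipy.optimize import minimize
S=4
def box(x0,x1,y0,y1,z0,z1): return np.array([[x,y,z] for x in(x0,x1) for y in(y0,y1) for z in(z0,z1)],float)
def cyl(r,z0,z1,cx=0,cy=0):
    a=np.linspace(0,2*np.pi,24); return np.array([[cx+r*np.cos(t),cy+r*np.sin(t),z] for t in a for z in(z0,z1)])
STATION=[box(-34,34,-22,22,0,42),cyl(14,42,55)]
BRACKET=[box(-55,150,-40,40,0,8),box(73,137,-32,32,8,50),cyl(16,50,81,105,0)]+[box(*sorted((sx*36,sx*23)),*sorted((sy*24,sy*25)),8,26) for sx in(1,-1) for sy in(1,-1)]
def render(model,p,n):
    K,R,t=cam(n); c,s=np.cos(p[2]),np.sin(p[2]); Rz=np.array([[c,-s,0],[s,c,0],[0,0,1]])
    m=np.zeros((400*S,640*S),np.uint8)
    for P in model:
        X=P@Rz.T+[p[0],p[1],p[3] if len(p)>3 else 0]; q=(X@R.T+t)@K.T; uv=(q[:,:2]/q[:,2:]+.5)*S-.5
        cv2.fillConvexPoly(m,cv2.convexHull((uv*16).round().astype(np.int32)),1,shift=4)
    return m
def fit(model,p0,masks,zoff=0):
    big={n:cv2.resize(k.astype(np.float32),(640*S,400*S),interpolation=cv2.INTER_LINEAR)>.5 for n,k in masks.items()}
    def cost(p):
        e=0
        for n,k in big.items():
            r=render(model,[p[0],p[1],p[2]/100,zoff],n)>0; e+=1-(r&k).sum()/(r|k).sum()
        return e
    best=None
    for y in (p0[2] if np.ndim(p0[2]) else [p0[2]]):
        s0=np.array([p0[0],p0[1],y*100]); sim=np.vstack([s0,s0+[6,0,0],s0+[0,6,0],s0+[0,0,20]])
        r=minimize(cost,s0,method='Nelder-Mead',options=dict(initial_simplex=sim,maxfev=90,xatol=.1,fatol=1e-4))
        if best is None or r.fun<best.fun: best=r
    return best.x[0],best.x[1],best.x[2]/100,best.fun
def mask_near(name,n,X):
    c=[]
    for d in viewer.silhouettes(name,n):
        v,u=np.nonzero(d["mask"]); c.append((np.hypot(*(np.array([u.mean(),v.mean()])-proj(X,n))),d["mask"]))
    c=min(c,key=lambda z:z[0]); print(n,'mask dist',round(c[0],1)); return c[1]
E
python3 - <<'E'
from h import *
for n in("top","side"): viewer.read_camera(n)
Y=np.arange(0,3.1,.52)
for k,x,y in(("L",489,144),("M",557,-110),("R",502,-357)):
    ms={n:mask_near("station_a",n,[x,y,25]) for n in("top","side")}
    f=fit(STATION,(x,y,Y),ms); print(k,np.round(f,3))
    for n in ms: print('  only',n,np.round(fit(STATION,f[:3],{n:ms[n]}),3))
ms={n:mask_near("bracket",n,[560,390,15]) for n in("top","side")}
b=fit(BRACKET,(539,342,[1.0,1.3,1.57]),ms); print('B',np.round(b,3))
for n in ms: print('  only',n,np.round(fit(BRACKET,b[:3],{n:ms[n]}),3))
E
```

```text
top mask dist 1.1
side mask dist 67.8
L [4.86550e+02 1.42445e+02 3.35000e-01 1.06700e+00]
  only top [4.86550e+02 1.42445e+02 3.35000e-01 6.70000e-02]
  only side [4.86550e+02 1.42445e+02 3.35000e-01 1.00000e+00]
top mask dist 0.8
side mask dist 2.1
M [ 5.52555e+02 -1.10857e+02  2.82200e+00  3.18000e-01]
  only top [ 5.53834e+02 -1.10267e+02  2.88300e+00  1.99000e-01]
  only side [ 5.51249e+02 -1.12065e+02  2.78300e+00  1.14000e-01]
top mask dist 1.0
side mask dist 1.4
R [ 5.02878e+02 -3.56345e+02 -5.44000e-01  2.00000e-01]
  only top [ 5.04985e+02 -3.56243e+02 -5.32000e-01  1.14000e-01]
  only side [ 5.01072e+02 -3.58135e+02 -5.44000e-01  5.30000e-02]
top mask dist 19.9
side mask dist 15.1
B [ 5.38303e+02  3.40278e+02 -9.60000e-02  1.64000e-01]
  only top [ 5.40121e+02  3.40585e+02 -8.80000e-02  8.10000e-02]
  only side [ 5.38080e+02  3.38507e+02 -1.03000e-01  7.90000e-02]
```

```bash
cat >> h.py <<'E'
from scipy.spatial.transform import Rotation as Ro
def down(a):
    c,s=np.cos(a),np.sin(a); return Ro.from_matrix(np.array([[0,c,s],[0,s,-c],[-1,0,0]])).as_rotvec()
def orient(pos,yaw):
    j0=robot.observe()["joints"]; b=[]
    for a in(yaw+np.pi/2,yaw-np.pi/2):
        q=kin.ik(pos,down(a))
        if q is not None: b.append((np.abs(np.array(q)-j0).max(),a))
    return down(min(b)[1])
def fz(): return robot.observe()["contact_force"][2]
def press(xy,ztop,depth,step=.4,fmax=13,feed=8,stop_snap=False):
    "slow press; ztop = height of the released cap; logs (depth, force)"
    robot.servo_line([*xy,ztop+5],60); robot.hold(.2); f0=fz(); log=[]; d=-2.0; robot.servo_line([*xy,ztop+2],20)
    while d<depth:
        d+=step; robot.servo_line([*xy,ztop-d],feed); o=robot.observe(); f=o["contact_force"][2]-f0; log.append((round(ztop-o["tcp_pos"][2],2),round(f,2)))
        if f>fmax: break
    return log
E
python3 - <<'E'
from h import *
x,y,yaw=485.5,142.5,.335
r=orient([x,y,100],yaw); grip(0.0,20); print(robot.observe()["t"])
robot.movep([x,y,90],r); print(robot.observe()["t"],robot.observe()["tcp_pos"])
print(press((x,y),55,7.0)); print(robot.observe()["t"])
robot.servo_line([x,y,95],120); print(robot.observe()["t"])
E
```

```text
2.85
4.675 [485.63297779 143.69212582  90.12323357]
[(np.float64(-1.59), np.float64(1.59)), (np.float64(-1.18), np.float64(0.46)), (np.float64(-0.77), np.float64(0.69)), (np.float64(-0.42), np.float64(1.55)), (np.float64(-0.08), np.float64(2.3)), (np.float64(0.35), np.float64(2.15)), (np.float64(0.75), np.float64(2.87)), (np.float64(1.16), np.float64(3.9)), (np.float64(1.54), np.float64(3.26)), (np.float64(1.96), np.float64(5.07)), (np.float64(2.37), np.float64(4.88)), (np.float64(2.78), np.float64(3.57)), (np.float64(3.15), np.float64(5.72)), (np.float64(3.55), np.float64(5.67)), (np.float64(3.94), np.float64(6.85)), (np.float64(4.3), np.float64(6.77)), (np.float64(4.67), np.float64(6.6)), (np.float64(5.05), np.float64(7.58)), (np.float64(5.4), np.float64(7.77)), (np.float64(5.78), np.float64(8.07)), (np.float64(6.14), np.float64(8.33)), (np.float64(6.47), np.float64(9.25)), (np.float64(6.7), np.float64(10.58))]
11.575
12.1167
```

L only climbs, so it is worn out. M next.

```bash
python3 - <<'E'
from h import *
x,y,yaw=552.5,-111,-.33
r=orient([x,y,100],yaw)
robot.movep([x,y,75],r); print(robot.observe()["t"],robot.observe()["tcp_pos"])
print(np.array(press((x,y),55,6.0,step=.6,feed=12)).tolist()); print(robot.observe()["t"])
robot.servo_line([x,y,95],120); print(robot.observe()["t"])
E
```

```text
13.1417 [ 552.34272753 -108.97375051   74.45609599]
[[-1.38, 1.15], [-0.77, 0.15], [-0.26, 0.59], [0.35, 1.13], [0.98, 2.11], [1.58, 1.64], [2.17, 2.16], [2.76, 1.48], [3.39, 3.74], [3.96, 3.44], [4.59, 3.07], [5.17, 3.54], [5.79, 3.08], [6.16, 5.78]]
17.5417
18.075
```

M stays soft, 3 to 4 N throughout. Confirm R.

```bash
python3 - <<'E'
from h import *
x,y,yaw=503,-357,-.54
r=orient([x,y,100],yaw)
robot.movep([x,y,75],r); print(robot.observe()["t"],robot.observe()["tcp_pos"])
print(np.array(press((x,y),55,5.6,step=.6,feed=12)).tolist()); print(robot.observe()["t"])
robot.servo_line([x,y,85],120); print(robot.observe()["t"])
save(viewer.read_camera("side"),"r_side.png"); save(viewer.read_camera("top"),"r_top.png")
for n in("top","side"):
    for o in("station_a","cap_a"):
        for d in viewer.pinpoint(o,n):
            w=c2w(d["at"],n)
            if np.hypot(*(w[:2]-[x,y]))<60: print(n,o,w.round(1),round(d["confidence"],2))
    a=[d["mask"] for d in viewer.silhouettes("station_a",n)]
    for m in a:
        v,u=np.nonzero(m)
        if np.hypot(*(np.array([u.mean(),v.mean()])-proj([x,y,25],n)))<9: print(n,np.round(fit(STATION,(x,y,yaw),{n:m}),3))
E
```

```text
19.0667 [ 503.83030952 -355.0526298    74.38229725]
[[-1.4, 0.61], [-0.77, -0.16], [-0.32, 2.29], [0.14, 3.08], [0.71, 6.11], [1.18, 7.09], [1.7, 6.96], [2.25, 8.44], [2.85, 8.07], [3.57, 7.42], [4.46, 4.63], [5.42, 1.83], [5.83, 2.91]]
23.2167
23.6667
side station_a [ 499.1 -359.2    1.2] 0.85
side cap_a [ 498.7 -357.6   51.4] 0.43
side [ 5.0150e+02 -3.5806e+02 -6.1700e-01  6.9000e-02]
```

R climbs to 8.4 N and breaks over to about 2 N, so it is the sound one. Grasp it and carry it to above the cradle.

```bash
python3 - <<'E'
from h import *
x,y,yaw=502.3,-357.3,-.56
r=orient([x,y,85],yaw); grip(1.0,25)
robot.servo_line([x,y,85],100,rotation=r)
robot.servo_line([x,y,9],80); f0=fz(); grip(0.0,25); o=robot.observe(); print(o["t"],o["grip_width"]*92,o["tcp_pos"])
robot.servo_line([x,y,115],120); robot.hold(.2); print(fz()-f0)
cx,cy,cyaw=539,339.7,-.095
r=orient([cx,cy,105],cyaw); robot.movep([cx,cy,75],r) if 0 else robot.movep([cx,cy,100],r)
o=robot.observe(); robot.hold(.3); o=robot.observe(); print(o["t"],o["grip_width"]*92,o["tcp_pos"],o["joints"].round(2))
for n in("top","side"):
    im=viewer.read_camera(n); u,v=proj([560,350,50],n).astype(int); c=im[v-55:v+55,u-65:u+65]; save(cv2.resize(c,(650,550),interpolation=cv2.INTER_CUBIC),"hold_%s.png"%n); np.save('pics/%s.npy'%n,im)
    for nm in("station_a","cap_a","cradle","bracket"):
        for d in viewer.pinpoint(nm,n):
            w=c2w(d["at"],n)
            if abs(w[1]-345)<60: print(n,nm,w.round(1),round(d["confidence"],2))
    for d in viewer.silhouettes("station_a",n):
        v,u=np.nonzero(d["mask"])
        if np.hypot(*(np.array([u.mean(),v.mean()])-proj([cx,cy,116],n)))<12: print(n,len(u),np.round(fit(STATION,(cx,cy,cyaw),{n:d["mask"]},zoff=91),3))
E
```

```text
27.575 43.61372241374382 [ 502.34291246 -357.25498167    8.99353523]
-1.0297128918576604
31.5833 43.52654443760421 [539.22542318 339.34759663 100.02222238] [-1.08  0.65  0.65  1.76 -0.48  0.9  -1.88]
top station_a [543.5 340.1  95.4] 0.7
top cradle [538.9 344.7   5.7] 0.72
top bracket [536.9 342.1   1.2] 0.56
top 74 [ 5.33859e+02  3.32626e+02 -5.17000e-01  8.50000e-01]
side station_a [537.4 338.   90.3] 0.66
side cradle [538.4 339.6  10.2] 0.57
side bracket [536.6 336.9  -1.3] 0.57
side 233 [ 5.3482e+02  3.3742e+02 -4.3000e-02  3.6000e-01]
```

```bash
cd pics; python3 -c "
import cv2,numpy as np
cv2.imwrite('hold.png',cv2.resize(np.hstack([cv2.imread('hold_top.png'),cv2.imread('hold_side.png')]),(800,338)))"
```

```text
(no output)
```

View pics/hold_side.png

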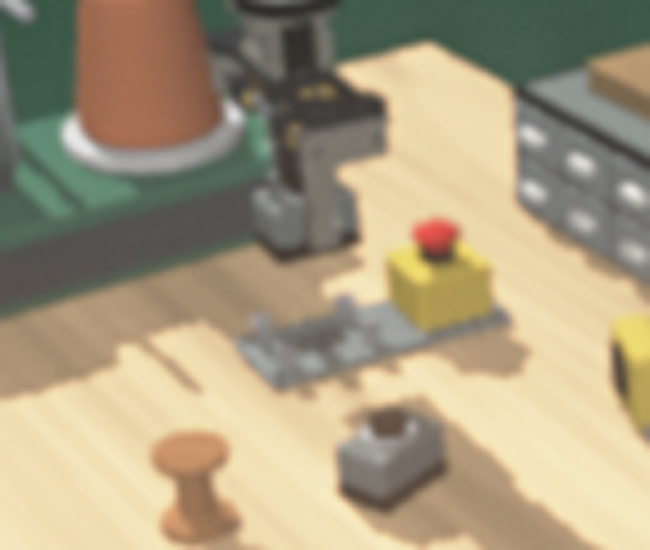

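Side crop: the station is held upright at crop (305,225), with the cradle below at (310,340). I overlay wireframes to check the offset along x.

```bash
python3 - <<'E'
from h import *
Z=7
def wire(n,ctr,hw):
    im=np.load('pics/%s.npy'%n); u,v=ctr; c=cv2.resize(im[v-hw[1]:v+hw[1],u-hw[0]:u+hw[0]],None,fx=Z,fy=Z,interpolation=cv2.INTER_CUBIC)
    def dr(x,y,yaw,z0,P,col):
        cs,s=np.cos(yaw),np.sin(yaw); P=P@np.array([[cs,s,0],[-s,cs,0],[0,0,1]])+[x,y,z0]
        q=[((proj(p,n)-[u-hw[0],v-hw[1]]+.5)*Z).round().astype(int) for p in P]
        for i in range(8):
            for b in(1,2,4):
                if i<i^b: cv2.line(c,tuple(map(int,q[i])),tuple(map(int,q[i^b])),col,1,cv2.LINE_AA)
    dr(539.2,339.3,-.095,91,box(-34,34,-22,22,0,42),(255,0,255))
    dr(539,339.7,-.095,0,box(-55,150,-40,40,0,8),(0,255,0))
    for B in BRACKET[3:]: dr(539,339.7,-.095,0,B,(0,255,255))
    return c
for n,h in(("side",(38,38)),("top",(28,38))):
    ctr=proj([555,340,50],n).round().astype(int); globals()[n]=wire(n,ctr,h)
save(np.hstack([side[:, 100:] if 0 else side,top])[:,:],"wire.png")
a=cv2.imread('pics/wire.png'); print(a.shape); cv2.imwrite('pics/wire.png',cv2.resize(a,(800,int(a.shape[0]*800/a.shape[1]))))
E
```

```text
(532, 924, 3)
```

View pics/wire.png

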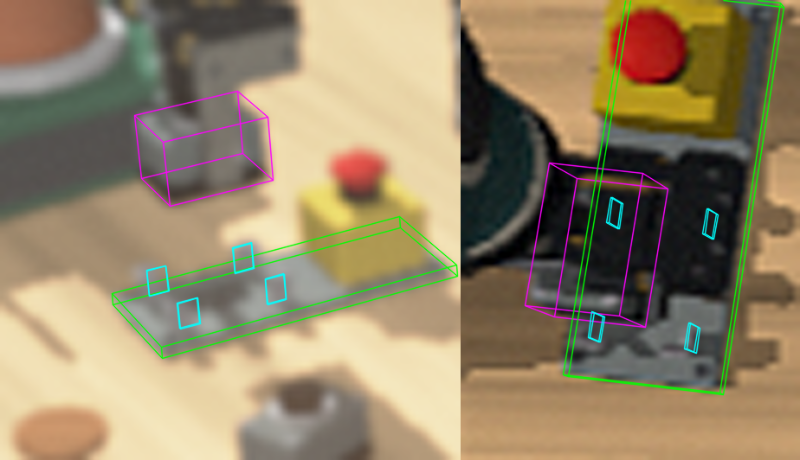

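```bash
python3 - <<'E'
from h import *
T=robot.observe()["tcp_pos"]; viewer.read_camera("side")
m=mask_near("station_a","side",[539,339,110])
pts=np.argwhere(m)[:,::-1].astype(np.int32); k=np.zeros((400,640),np.uint8); cv2.fillConvexPoly(k,cv2.convexHull(pts),1); print(m.sum(),k.sum())
MOD=[box(-34,34,-22,22,0,42)]
big=cv2.resize(k.astype(np.float32),(640*S,400*S))>.5
def cost(p):
    c,s=np.cos(-.095),np.sin(-.095)
    r=render(MOD,[T[0]+p[0]*c,T[1]+p[0]*s,-.095,91+p[1]],"side")>0; return 1-(r&big).sum()/(r|big).sum()
g=[(round(cost((a,b)),3),a,b) for a in range(-8,9) for b in range(-6,7)]; print(sorted(g)[:8])
bm=mask_near("bracket","side",[560,390,15]); print(np.round(fit(BRACKET,(539,340,-.095),{"side":bm}),3))
big=cv2.resize(bm.astype(np.float32),(640*S,400*S))>.5
def cb(p):
    c,s=np.cos(-.095),np.sin(-.095)
    r=render(BRACKET,[539+p[0]*c,339.7+p[0]*s,-.095,p[1]],"side")>0; return 1-(r&big).sum()/(r|big).sum()
print(sorted([(round(cb((a,b)),3),a,b) for a in range(-6,7) for b in range(-5,6)])[:5])
E
```

```text
side mask dist 50.4
348 360
[(np.float64(1.0), -8, -6), (np.float64(1.0), -8, -5), (np.float64(1.0), -8, -4), (np.float64(1.0), -8, -3), (np.float64(1.0), -8, -2), (np.float64(1.0), -8, -1), (np.float64(1.0), -8, 0), (np.float64(1.0), -8, 1)]
side mask dist 15.3
[ 5.39232e+02  3.41619e+02 -1.01000e-01  7.80000e-02]
[(np.float64(0.081), -1, 1), (np.float64(0.082), 0, 1), (np.float64(0.085), -1, 2), (np.float64(0.085), 0, 0), (np.float64(0.086), -1, 0)]
```

```bash
python3 - <<'E'
from h import *
o=robot.observe();T=o["tcp_pos"]; print(T,o["t"])
c,s=np.cos(-.095),np.sin(-.095); MOD=[box(-34,34,-22,22,0,42)]
for i in range(4):
    viewer.read_camera("side"); viewer.read_camera("top")
    for d in viewer.silhouettes("station_a","side"):
        m=d["mask"]; v,u=np.nonzero(m)
        if np.hypot(*(np.array([u.mean(),v.mean()])-proj([539,339,112],"side")))>12: continue
        k=np.zeros((400,640),np.uint8); cv2.fillConvexPoly(k,cv2.convexHull(np.stack([u,v],1).astype(np.int32)),1); big=cv2.resize(k.astype(np.float32),(640*S,400*S))>.5
        g=[]
        for a in np.arange(-7,7.1,1):
            for b in range(-4,6):
                r=render(MOD,[T[0]+a*c,T[1]+a*s,-.095,91+b],"side")>0; g.append((round(1-(r&big).sum()/(r|big).sum(),3),a,b))
        print('st',m.sum(),[tuple(map(float,q)) for q in sorted(g)[:3]])
    for n in("side","top"):
        for d in viewer.silhouettes("bracket",n):
            m=d["mask"]; v,u=np.nonzero(m)
            if np.hypot(*(np.array([u.mean(),v.mean()])-proj([565,340,10],n)))<15: print(n,np.round(fit(BRACKET,(539,340,-.095),{n:m}),3))
E
```

```text
[538.99276518 339.70733138 100.00175643] 32.3333
st 215 [(0.129, 2.0, -2.0), (0.129, 3.0, -2.0), (0.129, 4.0, -2.0)]
side [ 5.38989e+02  3.42126e+02 -9.80000e-02  9.30000e-02]
top [ 5.40342e+02  3.39097e+02 -7.40000e-02  4.17000e-01]
st 216 [(0.116, -1.0, -1.0), (0.117, -1.0, -2.0), (0.117, 0.0, -2.0)]
side [ 5.39001e+02  3.41466e+02 -1.06000e-01  1.08000e-01]
top [ 5.40344e+02  3.40221e+02 -8.00000e-02  4.44000e-01]
st 162 [(0.211, -1.0, 0.0), (0.211, 0.0, 0.0), (0.211, 1.0, 0.0)]
side [ 5.39450e+02  3.43301e+02 -1.08000e-01  9.30000e-02]
top [ 5.40365e+02  3.39111e+02 -7.20000e-02  3.99000e-01]
st 174 [(0.176, 3.0, -1.0), (0.177, -1.0, -1.0), (0.177, 0.0, -1.0)]
side [ 5.40029e+02  3.41888e+02 -1.20000e-01  8.50000e-02]
```

```bash
python3 - <<'E'
from h import *
x,y=538.9,340.5; r=orient([x,y,60],-.097)
robot.servo_line([x,y,43],60,rotation=r); robot.hold(.3); F0=robot.observe()["contact_force"]; M0=robot.observe()["wrist_torque"]
for z in np.arange(41,16,-2.):
    robot.servo_line([x,y,z],20); o=robot.observe(); d=o["contact_force"]-F0; print(z,o["tcp_pos"].round(2),d.round(1),(o["wrist_torque"]-M0).round(2))
    if np.linalg.norm(d)>8: break
print(o["t"]); im=viewer.read_camera("side"); u,v=proj([545,340,30],"side").astype(int); save(cv2.resize(im[v-40:v+40,u-50:u+50],None,fx=7,fy=7,interpolation=cv2.INTER_CUBIC),"low.png")
E
```

```text
41.0 [538.75 340.44  40.82] [-0.7  0.3 -1.3] [ 0.03 -0.05 -0.04]
39.0 [538.77 340.46  38.81] [-0.3  0.  -1.1] [ 0.04 -0.08 -0.02]
37.0 [538.78 340.44  36.81] [-0.1 -0.2 -0.4] [ 0.   -0.06  0.02]
35.0 [538.78 340.45  34.84] [-0.1  0.5  0.2] [ 0.   -0.05 -0.02]
33.0 [538.8  340.45  32.85] [-0.9 -0.1 -0.4] [ 0.05 -0.03 -0.05]
31.0 [538.81 340.45  30.85] [-0.6  0.5 -0.6] [-0.02 -0.08 -0.02]
29.0 [538.79 340.43  28.84] [-1.3 -0.  -0.2] [ 0.03 -0.05  0.05]
27.0 [538.8  340.45  26.84] [-0.5  0.6 -0.2] [-0.01 -0.08 -0.01]
25.0 [538.78 340.42  24.83] [-0.1 -0.  -1.7] [-0.04 -0.04 -0.06]
23.0 [538.77 340.47  22.83] [-1.   0.1  0.3] [ 0.   -0.01  0.02]
21.0 [538.78 340.46  20.84] [-1.1  0.6 -0.7] [ 0.05 -0.05 -0.04]
19.0 [538.82 340.43  18.84] [-1.2  0.2 -0.6] [-0.01 -0.07 -0.05]
17.0 [539.05 340.56  17.01] [-0.1 -0.  -0.4] [ 0.12 -0.09 -0.02]
37.9833
```

View pics/low.png

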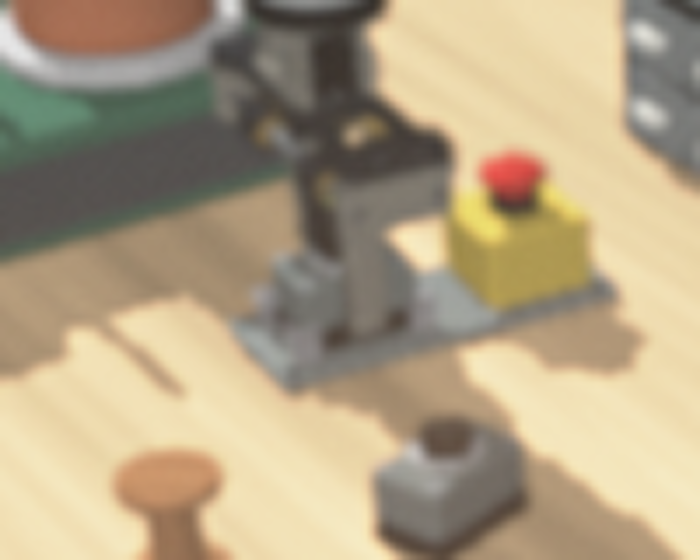

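Crop: the station sits between the corner angles at about (340,300), no jamming. Touch the floor, release, then press.

```bash
python3 - <<'E'
from h import *
x,y=538.9,340.5; f0=fz(); z=17.
while z>14.5:
    z-=.5; robot.servo_line([x,y,z],10); o=robot.observe(); d=o["contact_force"][2]-f0; print(z,round(d,1),end='; ')
    if d>4: break
robot.hold(.2); print(robot.observe()["tcp_pos"]); grip(0.75); robot.hold(.2); print(robot.observe()["tcp_pos"])
robot.servo_line([x,y,90],100); print(robot.observe()["t"])
robot.hold(.1)
for n in("side","top"):
    im=viewer.read_camera(n); 
    for nm in("station_a","cap_a"):
        for d in viewer.pinpoint(nm,n):
            w=c2w(d["at"],n)
            if abs(w[1]-345)<60: print(n,nm,w.round(1),round(d["confidence"],2))
    if n=="side": u,v=proj([545,340,30],n).astype(int); save(cv2.resize(im[v-40:v+40,u-50:u+50],None,fx=7,fy=7,interpolation=cv2.INTER_CUBIC),"rel.png")
E
```

```text
16.5 5.8; [539.01251821 340.52067219  16.99612531]
[538.91583706 340.49759035  16.49768088]
40.1083
side station_a [537.2 337.2   6.2] 0.73
side cap_a [537.3 338.9  59.1] 0.48
top station_a [544.9 338.9   7.4] 0.51
top cap_a [539.  343.5   5. ] 0.56
```

View pics/rel.png

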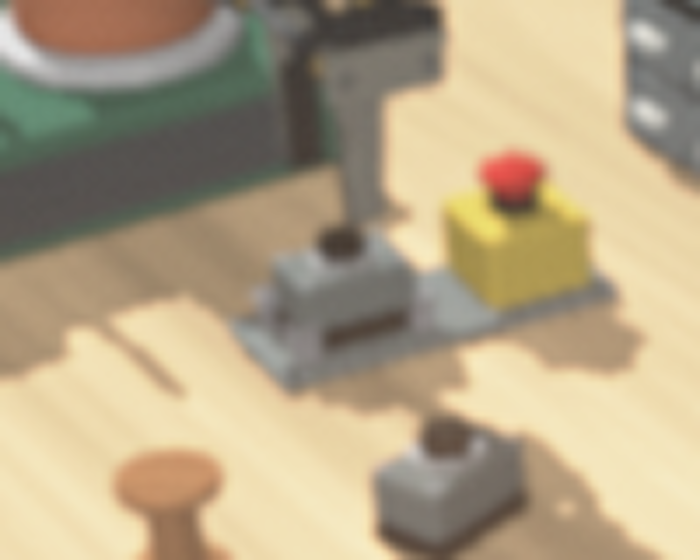

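The station stands flat and level in the cradle at crop (340,285), cap up. Now press.

```bash
python3 - <<'E'
from h import *
x,y=538.5,340.; grip(0.0,20)
print(np.array(press((x,y),63,6.2,step=.4,feed=8)).tolist()); robot.hold(.2); print(robot.observe()["t"],robot.observe()["tcp_pos"])
robot.servo_line([x,y,75],30); robot.servo_line([x,y,180],120); robot.servo_line([x-60,y-120,230],200); robot.hold(.3); print(robot.observe()["t"])
P=[]
for n in("side","top"):
    im=viewer.read_camera(n); save(im,"end_%s.png"%n)
    for nm in("station_a","cap_a"):
        for d in viewer.pinpoint(nm,n): print(n,nm,c2w(d["at"],n).round(1),round(d["confidence"],2))
    ctr=proj([545,340,30],n).astype(int); u,v=ctr; P.append(cv2.resize(im[v-40:v+40,u-40:u+40],(400,400),interpolation=cv2.INTER_CUBIC))
save(np.hstack(P),"end.png")
E
```

```text
[[-1.62, 0.85], [-1.18, 0.45], [-0.77, 1.38], [-0.46, 1.13], [-0.17, 2.77], [0.19, 4.21], [0.59, 5.44], [0.96, 6.85], [1.21, 6.7], [1.57, 7.25], [1.9, 7.79], [2.31, 7.96], [2.73, 7.74], [3.21, 7.58], [3.73, 6.44], [4.29, 4.9], [5.0, 3.51], [5.42, 1.76], [5.64, 3.45], [5.87, 3.32], [6.08, 6.71]]
48.0333 [538.51442437 340.02689064  56.88840258]
50.9917
side station_a [492.4 145.   -6. ] 0.88
side station_a [ 476.8 -235.4    1.2] 0.8
side station_a [ 553.9 -111.4   -3.1] 0.78
side station_a [537.9 337.6   7.8] 0.61
side station_a [ 459.  -494.7   -1.6] 0.59
side cap_a [ 465.5 -237.    52.6] 0.62
side cap_a [487.  140.7  56. ] 0.58
side cap_a [535.  340.3  62. ] 0.54
side cap_a [ 379.5 -353.5   53.6] 0.46
side cap_a [ 464.1 -490.4   52.5] 0.43
side cap_a [ 549.9 -110.6   55.8] 0.4
top station_a [492.  141.   -1.3] 0.8
top station_a [ 379.5 -351.8   -2.6] 0.78
top station_a [ 557.3 -108.5   -3.1] 0.65
top station_a [ 463.2 -491.9   -1.3] 0.56
top cap_a [ 460.6 -491.5   55.8] 0.65
top cap_a [ 474.  -233.3   55.8] 0.62
top cap_a [ 551.3 -111.2   54.5] 0.58
top cap_a [480.8 145.9  54.6] 0.49
top cap_a [ 382.8 -350.3   55.4] 0.49
```

View pics/end.png

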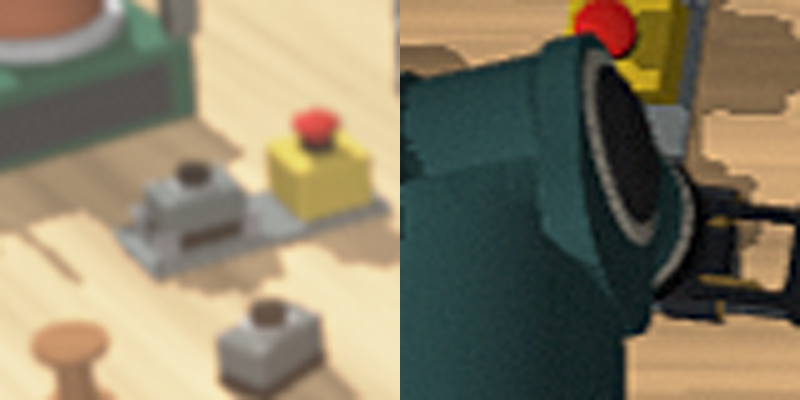

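The left half (side view) shows the station flat in the cradle at (193,205), cap up, everything else standing. The arm covers the top view of it.

```bash
python3 -c "
from h import *
robot.job_done(); print(robot.observe()['t'])"
```

```text
the job is handed in; nothing more can be done
the job is handed in; nothing more can be done
```

I found the sound station, set it in the cradle, pressed its button past the snap and handed the job in. The clock read about 51 s at the last check, against the 72 s limit. No verdict is reported, so success is judged from my own checks.

- **Finding it:** I pressed all three grey stations slowly. The one near (487, 143) only climbed, to about 9 N at most, and the one near (553, -111) stayed at about 3 to 4 N. The one near (502, -357) climbed to 8.4 N and broke over to about 2 N, so that was the sound one. The highest force read in any press was 10.6 N.
- **Placing it:** I lowered it between the corners without jamming, felt the floor at 5.8 N, and let go. The side picture showed it flat in the cradle.
- **Starting the winder:** pressing it there, the force rose to 8.0 N, fell to 1.8 N and rose again to 6.7 N at the stop.
- **Last check:** the side camera put the station at about (538, 338, 8) mm with its cap at about 62 mm, so the button is up. The two soft stations were still at their starting places within measurement error, and the arm had been moved clear.
- **Gaps:** the arm hid the cradle from the top camera in the last picture, so the final placing rests on the side view alone. I did not measure the bystanders again, apart from the bobbin, which was standing in the last side crop. The station's mask fits while it was held were also rough, partly hidden by the fingers and off by up to 4 mm.

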